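# Load a slide cassette under the reader's spring flap

### The job

Load the blue slide cassette into the reader: press the long red paddle down with one fingertip to hold the yellow spring flap up, and while it is held, push the cassette with the other fingertip along its lane, under the flap, until it is fully home against the back stop. Then let go of the paddle so that the flap closes down on the cassette, and move the hand clear. Only push the cassette, never lift or tip it, and leave everything else on the bench where it stands.

Things in the scene. Friction and masses are not known exactly. Their poses are not given: they have to be found in the camera images.
- reader: Low beige slide reader fixed to the bench; origin on the bench surface, x along the loading lane in the pushing direction, y to the left of it, z up. Offsets here are in this frame, mm. Base plate 8 thick, x -175 to 110, y -68 to 7. Dark steel back stop: front face x=75, top 42 above the bench. Beige housing behind it, x 110 to 220, y -105 to 65, 55 high.
- lane (a point): Point on the lane floor at its centre line, reader x=-70, y=-34, z=8; axes as the reader's. The lane is 43 mm wide between two aluminium guide strips, 5 wide, tops 14 mm above the bench, x -145 to 75; it ends at the back stop.
- home (a point): Point on the lane floor where the centre of the cassette's underside is when it is fully home against the back stop; reader x=35, y=-34, z=8; axes as the reader's.
- shaft (a point): Point on the axis of the steel shaft (radius 4.5 mm) on which flap and paddle turn as one piece: reader x=-70, y=0, z=30. It runs along reader x from -174 to 72, between the lane (right) and the paddle (left); its end posts are 36 mm high.
- paddle (a point): Red flat paddle left of the lane, 175 (along the lane) x 44 mm, one piece with the flap. Origin: middle of its upper face. Flap shut: face level, 33 mm above the bench, reader x -165 to 10, y 3 to 47, bare bench below. Pressing it down raises the flap: at flap angle a, the face at distance d left of the shaft is 30+3/cos(a)-d*tan(a) mm high. A fingertip can slide along it while pressing.
- flap (a joint): Angle of the yellow spring flap, rad: 0 shut, grows as the paddle is pressed and the flap rises, hard stop 0.75. Closing torque 0.08+0.12*angle N m (some 5 N on the paddle 28 mm from the shaft at 0.5 rad). It clears the cassette above 0.28; 0.45 to 0.5 is a good opening, its top then 75 mm above the bench. Closed on a loaded cassette it rests at about 0.27.
- tongue (a point): Centre of the underside of the flap's blunt down-turned tongue, which spans reader x 20 to 60, y -55 to -36. With the flap shut it is 26 mm above the bench and blocks the cassette, whose top in the lane is at 36 mm. The flap's plate covers x 20 to 60, y -58 to 0.
- cassette: Blue plastic slide cassette with a white label, 80 (along its x, the lane) x 40 x 28 mm, about 0.09 kg, standing in the lane in front of the flap. Origin: centre of its underside; x axis along the pushing direction, so its rear face, to be pushed, is at its x = -40 mm.
- spare: Bystander: a white slide cassette with a pink label, same size as the blue one (80 x 40 x 28 mm), not to be used; origin centre of its underside
- flask: Bystander: conical glass flask with an orange stopper, 76 mm across, 134 mm tall; origin centre of its underside
- bottle: Bystander: amber bottle with a black cap, 56 mm across, 120 mm tall; origin centre of its underside
- beaker: Bystander: clear beaker, 60 mm across, 75 mm tall; origin centre of its underside
- tipbox: Bystander: grey pipette-tip box with lilac top, 85 x 120 x 55 mm; origin centre of its underside
- pipette: Bystander: lilac pipette lying on the bench, about 230 mm long along its x, 27 mm high; origin at its underside near the middle
- marker: Bystander: yellow and green marker pen lying on the bench, 110 x 15 x 14 mm; origin centre of its underside
Mind the look-alikes: they are no part of the job. What is meant by the cassette is not green, and is the smaller of those in its own colour.

How it is judged (in metres and radians):
On the way, in this order (a step that is already met when the one before it is completed fails the run):
1. the flap is held up by a fingertip on the paddle (0.34 rad or more) before the cassette is in (contact force between the fingers and red_paddle above 0.3 N and value of joint flap above 0.34 rad and x of cassette in the frame of home below -0.006 m), for 0.1 s.
2. the cassette is home against the stop (within 4 mm) while the paddle still holds the flap up (contact force between the fingers and red_paddle above 0.3 N and value of joint flap above 0.34 rad and x of cassette in the frame of home between -0.004 and 0.004 m and y of cassette in the frame of home between -0.005 and 0.005 m), for 0.1 s.
At the end, for the whole second after the job is handed in: The blue cassette lies flat and straight in the lane, within 4 mm of home along it and 5 mm across it, at rest, and the released flap rests on its top (0.20 to 0.33 rad) (x of cassette in the frame of home between -0.004 and 0.004 m and y of cassette in the frame of home between -0.005 and 0.005 m and angle between the x axis of cassette and the x axis of reader, either way round below 0.08 rad and angle between cassette's own z axis and vertical below 0.06 rad and z of cassette in the frame of home below 0.004 m and value of joint flap between 0.2 and 0.33 rad and linear speed of cassette below 0.01 m/s); the robot touches nothing.
It fails at once if the cassette is lifted (12 mm above the lane floor) (z of cassette in the frame of home above 0.012 m).
It fails at once if the cassette is tipped by more than 0.3 rad (angle between cassette's own z axis and vertical above 0.3 rad).
It fails at once if a bystander is moved by more than 20 mm (distance of any of spare, flask, bottle, beaker, tipbox, pipette, marker from where it was at the start of the episode above 0.02 m).
It also fails if it takes over 42 s, if anything falls off the work surface, if the arm or the gripper's body presses on something with over 40 N, if the wrist force passes 120 N, or if a joint passes its speed limit or range.

### The arm

A 6-joint arm with a two-finger parallel gripper is mounted at the origin on the work surface. World frame = base frame: x ahead of the robot, y to its left, z up, the work surface at z = 0. Lengths are in m, angles in degrees, forces in N, time in s.
With the tool pointing down it reaches from about 0.25 to 0.775 m from the base axis. Payload 8.9 kg.
Tool frame: the origin (TCP) lies on the centre line of the jaws, within the pads' length; the fingertips stand 19 mm ahead of it and the grasp point (between the pads) is the TCP (bot.tip_extent is the z of the fingertips in the tool frame, in m); z points along the fingers, y is the direction in which the jaws open and shut (so a half turn about z gives the same grasp; the last joint's range is limited). The gripper opens to 85 mm and grips with 20 to 120 N. Pads are 22 mm wide; open, the fingers measure 114 mm over their backs; the gripper's body (76 mm by 85 mm) begins 54 mm behind the grasp point. The pads swing forward as they close: fully open they stand 13 mm farther back than shut.
Start: joints at [-77.137, 16.656, -8.789, 64.555, 0, 82.019], TCP at [0.187, -0.491, 0.215] pointing down, gripper open.
Joint ranges: [-144.48, 144.48], [-52.06, 99.96], [-74.48, 78.29], [-112.23, 115.85], [-86.99, 84.42], [-180, 180]. Speed limits (degrees/s): [127.2, 127.2, 159.86, 180, 180, 180].

### API

Orientations are given as a 3x3 rotation matrix whose columns are the frame's x, y, z axes.
In Python, from cell import bot gives the robot as it stands. The module is installed in compiled form; this text tells all that it offers.
- The arm moves only by the tool jog_arm, never from a script. Its arguments are lists of equal length, an entry for each row: "jaw": the closure, from 0 (fully open) to 1 (shut); "travel": the shift along the tool's x, y, z in m, a list of three; "rot": the turn, a rotation vector about the tool's x, y, z in degrees, a list of three. In form: {"jaw": [jaw, ...], "travel": [[x, y, z], ...], "rot": [[wx, wy, wz], ...]}. A call has 1 to 20 rows; each row shifts and turns the commanded pose from where the row before left it, along the tool's axes as they then stand; what a row does not reach is not made up. A row lasts 1/10 s, in which the tool goes at most 50 mm and 8.59 degrees, less where a joint would pass 70% of its speed; a pose out of reach is approached as far as the arm can. A call with a gripper value outside its range is refused whole. The fingers move at their own pace and stop on an object; "force" is the grip in N (left out, the last holds). Time passes only in rows, so rows that do not move let the fingers close. It gives the time, the measured TCP pose, the force and the opening at its end, in the units of the state.
- bot.sense(): the state, without advancing time (a new reading comes with each control period).
- bot.camera(name): name is "side" or "top" or "wrist"; returns the picture (400x640x3 uint8, red, green, blue); there is no depth.
- bot.camera_params(name): a dict with "fov_y" (degrees; the focal length in pixels is half the picture's height over the tangent of half this angle, whatever the lens; pixels are square), "cx", "cy" (the principal point, pixels), "world_to_cam" (4x4, takes a point from world to camera coordinates); the wrist camera has in their place "tool_from_camera" (4x4, takes a point from camera to tool coordinates, whose origin is the TCP and whose axes are the flange's). Camera axes: x right, y up, looking along -z (the intrinsics and any distortion apply to the point x, -y, -z); pixel columns grow to the right and rows downward; lengths in m; the calibration is good to about 2 mm. A picture is of the moment at which its call begins: read the wrist's pose just before it. camera_params takes no time and is no camera call.
- bot.close_job(): hands the job in, once; it reports no verdict.
Trained networks look in the newest picture that a camera, given by its name, has taken for a name from the list of things; names that differ only in an ending like _2 or _b are one class to them, and where a whole thing is asked for, a point or a joint stands for the part that bears it (a point fixed in the world has none). Each returns a list of dicts, best first, with "p" (0 to 1); they miss things now and then, are a little off and sometimes report something else, mostly with a low value. They report only what shows in the picture. A call takes as long as a camera call. They do not tell look-alikes from the thing itself.
- bot.masks_of(camera, query): "pixels" (400x640 bool, what is visible of it) and "xy" ([column, row] in pixels, amid what is visible of it).
- bot.landmark_of(camera, query): "xy" ([column, row] in pixels: a listed point, or the origin of a listed thing).
The state is a dict: "time_s": time; "joints": joint angles; "dq": joint speeds; "effort": joint torques, N m; "eef_pos": TCP position; "tool_rot": TCP orientation; "force": force on the tool from outside, world axes, zero at the start; "torque": the same for the moment, N m; "grip_width": opening from 0.0 (shut) to 1.0 (fully open).
Only numpy, scipy, OpenCV 4.12 (cv2) and the standard library are available. Lean on these libraries where they do the work, as an engineer would, in place of code of your own. Each camera call takes 0.05 s, during which the arm holds its last target. There are 200 camera calls.

## Working session

There is one attempt and no reset: what is moved stays moved. The work goes in short steps, Python scripts to look and compute and a tool call to move; the robot and the scene stay as the last step left them, time stands still between calls to the robot, and variables do not carry over. Pictures are saved under pics/ and viewed, about 8 in all and at most 12, crops included, and the job is handed in when it is done.

Besides the shell and the picture viewer there is one more tool, called as a command line: name --argument value ..., lists and objects as JSON in quotes. jog_arm: Moves the arm, as the interface text tells. Its arguments: {"type":"object","properties":{"jaw":{"type":"array","items":{"type":"number"}},"travel":{"type":"array","items":{"type":"array","items":{"type":"number"}}},"rot":{"type":"array","items":{"type":"array","items":{"type":"number"}}},"force":{"type":"number"}},"required":["jaw","travel","rot"]}

```bash
mkdir -p pics
cat > h.py <<'E'
import numpy as np, cv2
from cell import bot
def params(n):
    p=bot.camera_params(n); f=200/np.tan(np.radians(p['fov_y'])/2)
    if 'world_to_cam' in p: T=np.array(p['world_to_cam'])
    else:
        s=bot.sense(); W=np.eye(4); W[:3,:3]=s['tool_rot']; W[:3,3]=s['eef_pos']
        T=np.linalg.inv(W@np.array(p['tool_from_camera']))
    return f,p['cx'],p['cy'],T
def proj(P,X):
    f,cx,cy,T=P; X=np.atleast_2d(X); c=X@T[:3,:3].T+T[:3,3]
    return np.c_[cx+f*c[:,0]/-c[:,2], cy-f*c[:,1]/-c[:,2]]
def ray(P,uv,z):
    f,cx,cy,T=P; R=T[:3,:3]; o=-R.T@T[:3,3]
    d=R.T@np.array([(uv[0]-cx)/f,-(uv[1]-cy)/f,-1]); return o+d*(z-o[2])/d[2]
def save(n,im): cv2.imwrite('pics/'+n,cv2.cvtColor(im,cv2.COLOR_RGB2BGR))
E
python3 - <<'E'
from h import *
for n in ('top','side'):
    im=bot.camera(n); save(n+'0.png',im); P=params(n)
    print(n,{k:v for k,v in bot.camera_params(n).items() if k!='world_to_cam'}, np.round(-P[3][:3,:3].T@P[3][:3,3],3))
    for q,z in (('cassette',0.022),('reader',0),('home',.008),('lane',.008),('shaft',.03),('paddle',.033),('tongue',.026)):
        for l in bot.landmark_of(n,q)[:3]: print(q,np.round(l['xy'],1),round(l['p'],2),np.round(ray(P,l['xy'],z),3))
print(bot.sense(),bot.tip_extent, bot.camera_params('wrist'))
E
```

```text
top {'fov_y': 53.468791633678975, 'cx': 314.7687199517698, 'cy': 200.44383086420575} [0.421 0.071 1.169]
cassette [370.9 233.9] 0.81 [ 0.498 -0.127  0.022]
cassette [416.6 272.4] 0.78 [ 0.388 -0.257  0.022]
cassette [313.6 277.8] 0.76 [0.373 0.039 0.022]
reader [356.7 208.6] 0.9 [ 0.574 -0.09   0.   ]
home [368.2 195.3] 0.67 [ 0.613 -0.124  0.008]
home [277.1 168.1] 0.64 [0.694 0.148 0.008]
lane [371.3 231.4] 0.84 [ 0.506 -0.131  0.008]
shaft [357.5 231.7] 0.64 [ 0.503 -0.087  0.03 ]
paddle [351.8 235.3] 0.65 [ 0.493 -0.07   0.033]
paddle [412.5 216.5] 0.47 [ 0.548 -0.248  0.033]
paddle [452.5 226.2] 0.26 [ 0.52  -0.363  0.033]
tongue [373.  194.7] 0.95 [ 0.612 -0.135  0.026]
side {'fov_y': 54.92355567805143, 'cx': 323.56908499325675, 'cy': 203.84864618179526} [0.428 0.639 0.618]
cassette [428.7 159.7] 0.98 [ 0.384 -0.229  0.022]
cassette [378.  175.8] 0.69 [ 0.499 -0.121  0.022]
cassette [425.4 240.5] 0.62 [0.365 0.062 0.022]
reader [347.4 184.3] 0.77 [ 0.569 -0.092  0.   ]
reader [304.4 220. ] 0.67 [0.632 0.06  0.   ]
home [335.4 172.3] 0.83 [ 0.608 -0.12   0.008]
home [369.2 150.9
[... 885 characters left out ...]
e-01, -9.34546009e-01,  4.46571125e-06],
       [ 4.39216567e-06, -3.10609943e-06, -1.00000000e+00]]), 'force': array([ 0.02331147, -0.27511526,  0.02071009]), 'torque': array([-0.00485061, -0.00097691,  0.00886566]), 'grip_width': 1.0023924055356566} 0.019 {'fov_y': 62.44417521689222, 'cx': 316.00206108626486, 'cy': 196.00727509677318, 'tool_from_camera': array([[-7.52539143e-04,  9.54967692e-01,  2.96708847e-01,
         7.51352307e-02],
       [ 9.99999706e-01,  7.62702524e-04,  8.15029716e-05,
        -1.13462703e-04],
       [-1.48467882e-04,  2.96708821e-01, -9.54967985e-01,
        -1.58630838e-01],
       [ 0.00000000e+00,  0.00000000e+00,  0.00000000e+00,
         1.00000000e+00]])}
```

View pics/top0.png

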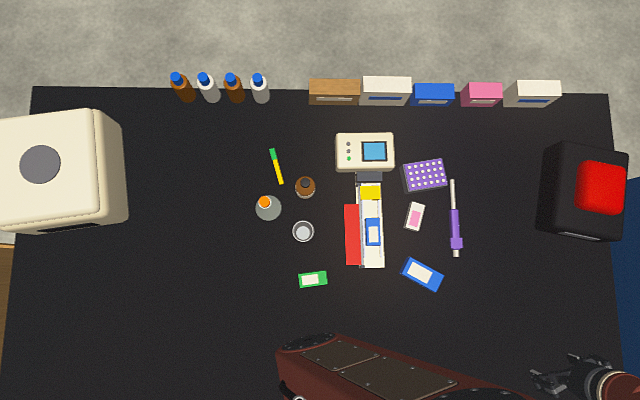

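View pics/side0.png

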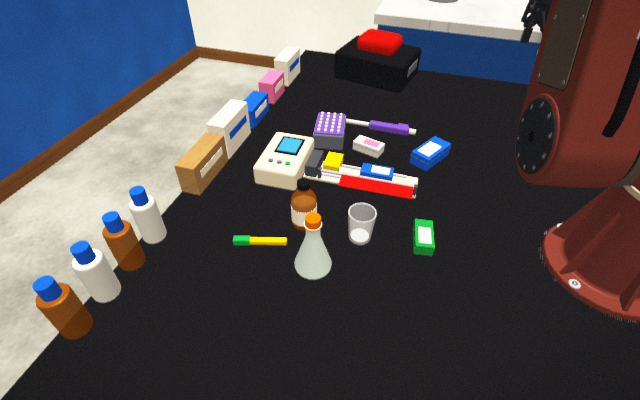

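Candidates: blue in the lane (371,234), larger blue (422,274), green (313,280), and the white spare (415,216). The one I want is the small blue one in the lane. I'll move above the reader for a close look.

jog_arm --jaw '[0,0,0.4,0.4,0.4,0.4,0.4,0.4,0.4,0.4,0.4,0.4,0.4,0.4,0.4,0.4]' --travel '[[0,0,0],[0,0,0],[0.028,-0.031,-0.003],[0.028,-0.031,-0.003],[0.028,-0.031,-0.003],[0.028,-0.031,-0.003],[0.028,-0.031,-0.003],[0.028,-0.031,-0.003],[0.028,-0.031,-0.003],[0.028,-0.031,-0.003],[0.028,-0.031,-0.003],[0.028,-0.031,-0.003],[0.028,-0.031,-0.003],[0.028,-0.031,-0.003],[0,0,0],[0,0,0]]' --rot '[[0,0,8.5],[0,0,8.5],[0,0,0],[0,0,0],[0,0,0],[0,0,0],[0,0,0],[0,0,0],[0,0,0],[0,0,0],[0,0,0],[0,0,0],[0,0,0],[0,0,0],[0,0,0],[0,0,0]]'

```text
time_s: 2.4
eef_pos: [0.4973, -0.0962, 0.2505]
tool_rot: [[0.998, 0.069, -0.0], [0.069, -0.998, -0.0], [-0.0, 0.0, -1.0]]
force: [0.0, 0.4, 0.9]
grip_width: 0.597
```

Run:
```python
from h import *
P=params('wrist'); im=bot.camera('wrist'); save('w1.png',im)
s=bot.sense(); print(s['time_s'],s['eef_pos'],s['grip_width'],np.degrees(np.arctan2(s['tool_rot'][1,0],s['tool_rot'][0,0])))
for q,z in (('cassette',0.008),('reader',0),('home',.008),('lane',.008),('shaft',.03),('paddle',.033),('tongue',.026)):
    for l in bot.landmark_of('wrist',q)[:2]: print(q,np.round(l['xy'],1),round(l['p'],2),np.round(ray(P,l['xy'],z),3))
```

```text
2.45 [ 0.496839   -0.09698914  0.25052794] 0.6016717842713654 3.8842296449158065
cassette [347.  153.3] 0.92 [ 0.505 -0.134  0.008]
cassette [205.8 239.6] 0.9 [0.377 0.042 0.008]
reader [318.   94.4] 0.76 [ 0.571 -0.094  0.   ]
lane [181.6  28.2] 0.52 [0.63  0.061 0.008]
shaft [316.8 156.6] 0.86 [ 0.503 -0.097  0.03 ]
paddle [290.7 159.2] 0.57 [ 0.498 -0.067  0.033]
tongue [363.9  57. ] 0.66 [ 0.613 -0.14   0.026]
```

View pics/w1.png

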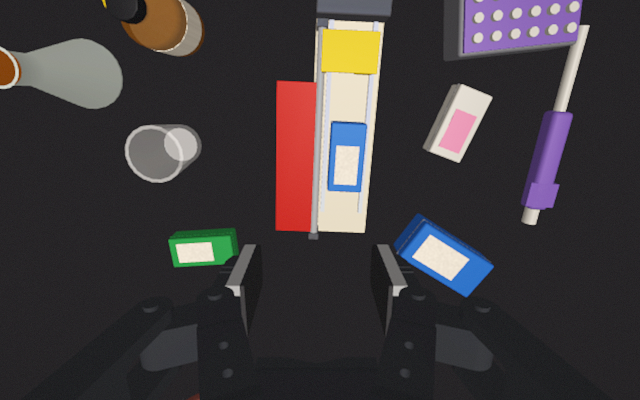

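The crop shows the small blue cassette in the lane at (347,157), the red paddle spanning (276..314, 82..231), and the yellow flap at (350,52). The larger blue cassette (443,257) and the green one (204,248) are outside the lane. Next I'll fit the reader pose from the paddle and flap outlines.

```bash
cat > fit.py <<'E'
from h import *
from scipy.optimize import least_squares
P=params('wrist'); im=cv2.imread('pics/w1.png'); hsv=cv2.cvtColor(im,cv2.COLOR_BGR2HSV)
def quad(lo,hi,x0,x1,y0,y1):
    m=cv2.inRange(hsv,np.array(lo),np.array(hi)); w=np.zeros_like(m); w[y0:y1,x0:x1]=m[y0:y1,x0:x1]
    c=max(cv2.findContours(w,0,1)[0],key=cv2.contourArea); e=.02*cv2.arcLength(c,1)
    return cv2.approxPolyDP(cv2.convexHull(c),e,1)[:,0].astype(float)
red=quad((0,150,60),(8,255,255),240,340,60,260)
red=np.array(sorted(red.tolist())); print('red',red.tolist())
yel=quad((22,120,80),(35,255,255),300,400,10,100); print('yel',yel.tolist())
blu=quad((100,150,50),(125,255,255),315,380,100,210); print('blu',blu.tolist())
R=np.array([[-165,47],[10,47],[10,6],[-165,6]])/1000
def order(q):  # near-left, far-left, far-right, near-right
    q=q[np.argsort(q[:,1])]; f=q[:2][np.argsort(q[:2,0])]; n=q[-2:][np.argsort(q[-2:,0])]
    return np.array([n[0],f[0],f[1],n[1]])
red=order(red)
def W(p,X): 
    c,s=np.cos(p[2]),np.sin(p[2]); return np.c_[p[0]+c*X[:,0]-s*X[:,1],p[1]+s*X[:,0]+c*X[:,1],X[:,2]]
m=np.c_[R,np.full(4,.033)]
def res(p): r=(proj(P,W(p,m))-red); r[2:,0]*=0; return r.ravel()
f=least_squares(res,[.57,-.095,.07],loss='soft_l1'); p=f.x
print('reader',p[:2],np.degrees(p[2]),np.round(f.fun,1))
c,s=np.cos(p[2]),np.sin(p[2])
def inv(w): d=w[:2]-p[:2]; return np.round([1000*(c*d[0]+s*d[1]),1000*(-s*d[0]+c*d[1])],1)
for u in blu: print('blu',u,inv(ray(P,u,.036)))
for u in yel: print('yel',u,inv(ray(P,u,.036)))
print('tcp',inv(bot.sense()['eef_pos']))
np.save('p.npy',p)
E
python3 fit.py
```

```text
red [[275.0, 229.0], [277.0, 80.0], [309.0, 231.0], [315.0, 83.0]]
yel [[323.0, 29.0], [379.0, 32.0], [376.0, 73.0], [322.0, 71.0]]
blu [[365.0, 124.0], [360.0, 190.0], [328.0, 189.0], [331.0, 124.0]]
reader [ 0.57370577 -0.09724172] 0.7980841900749194 [-0.2  0.9  0.1 -0.1  0.  -1.1 -0.   0.5]
blu [365. 124.] [-31.4 -51.5]
blu [360. 190.] [-107.6  -52.8]
blu [328. 189.] [-108.4  -15.1]
blu [331. 124.] [-33.3 -13.8]
yel [323.  29.] [61.5  0.6]
yel [379.  32.] [ 61.7 -57. ]
yel [376.  73.] [ 22.2 -58.1]
yel [322.  71.] [21.2 -0.7]
tcp [-76.9   0.7]
```

```bash
cat >> fit.py <<'E'
Y=np.array([[20,0,36],[60,0,36],[60,-58,36],[20,-58,36]])/1000.; yq=order(yel)
def res2(q): r=proj(P,W(q,Y))-yq; return np.r_[res(q),r.ravel()]
f=least_squares(res2,p,loss='soft_l1'); p=f.x; c,s=np.cos(p[2]),np.sin(p[2])
print('reader2',p[:2],np.degrees(p[2]),np.round(f.fun,1))
for u in blu: print('blu',inv(ray(P,u,.036)))
print('tcp',inv(bot.sense()['eef_pos'])); np.save('p.npy',p)
# base-plate near right corner / lane outline overlay
o=im.copy()
for pts in ([[-175,-68,8],[-175,7,8],[110,7,8],[110,-68,8]],[[-145,-12.5,14],[75,-12.5,14]],[[-145,-55.5,14],[75,-55.5,14]],[[-165,3,33],[10,3,33],[10,47,33],[-165,47,33]],[[20,0,36],[60,0,36],[60,-58,36],[20,-58,36]]):
    u=proj(P,W(p,np.array(pts)/1000.)); cv2.polylines(o,[np.round(u*8).astype(np.int32)],len(pts)>2,(0,255,0),1,cv2.LINE_AA,3)
cv2.imwrite('pics/ov1.png',cv2.resize(o[0:260,230:430],None,fx=2.3,fy=2.3,interpolation=cv2.INTER_CUBIC))
E
python3 fit.py
```

```text
red [[275.0, 229.0], [277.0, 80.0], [309.0, 231.0], [315.0, 83.0]]
yel [[323.0, 29.0], [379.0, 32.0], [376.0, 73.0], [322.0, 71.0]]
blu [[365.0, 124.0], [360.0, 190.0], [328.0, 189.0], [331.0, 124.0]]
reader [ 0.57370577 -0.09724172] 0.7980841900749194 [-0.2  0.9  0.1 -0.1  0.  -1.1 -0.   0.5]
blu [365. 124.] [-31.4 -51.5]
blu [360. 190.] [-107.6  -52.8]
blu [328. 189.] [-108.4  -15.1]
blu [331. 124.] [-33.3 -13.8]
yel [323.  29.] [61.5  0.6]
yel [379.  32.] [ 61.7 -57. ]
yel [376.  73.] [ 22.2 -58.1]
yel [322.  71.] [21.2 -0.7]
tcp [-76.9   0.7]
reader2 [ 0.57476788 -0.09714301] 1.2023423227231498 [ 0.7  0.4  0.  -0.9  0.  -2.1 -0.  -0.2 -0.9  0.1  0.   0.5  0.5  0.2
 -0.3  0.7]
blu [-32.8 -51.3]
blu [-109.1  -52.2]
blu [-109.5  -14.4]
blu [-34.4 -13.6]
tcp [-78.    1.2]
```

View pics/ov1.png

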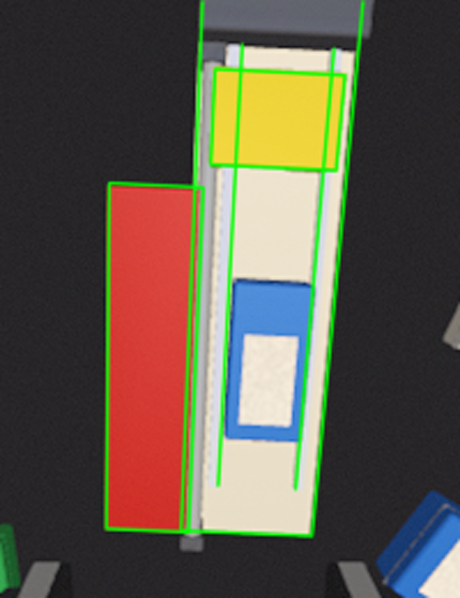

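Run:
```python
from h import *
s=bot.sense();P=params('wrist');R=np.array(s['tool_rot']);t=np.array(s['eef_pos'])
for y in (22,25.5,30,33,40):
    print(y,*[np.round(proj(P,t+R@np.array([x,y,z])/1000 )[0]) for x in (11,-11) for z in (19,10,-10)])
im=cv2.imread('pics/w1.png')
cv2.imwrite('pics/f.png',cv2.resize(im[230:400,150:480],None,fx=2.4,fy=2.4))
```

```text
22 [354. 211.] [356. 217.] [361. 231.] [353. 246.] [355. 253.] [359. 271.]
25.5 [361. 211.] [363. 217.] [368. 231.] [359. 246.] [361. 253.] [366. 271.]
30 [368. 211.] [371. 217.] [377. 231.] [367. 246.] [369. 253.] [375. 271.]
33 [374. 211.] [376. 217.] [384. 231.] [372. 246.] [374. 253.] [381. 271.]
40 [386. 211.] [389. 217.] [398. 231.] [384. 246.] [387. 253.] [395. 271.]
```

View pics/f.png

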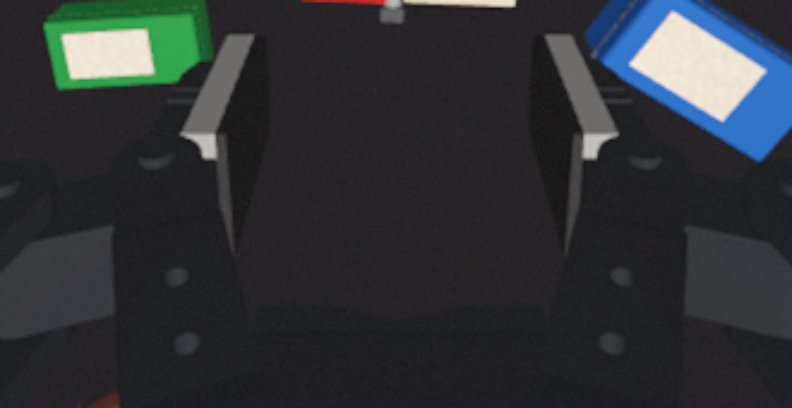

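Run:
```python
from h import *
im=bot.camera('side'); save('s2.png',im); P=params('side')
s=bot.sense();R=np.array(s['tool_rot']);t=np.array(s['eef_pos'])
o=cv2.cvtColor(im,cv2.COLOR_RGB2BGR)
k=proj(P,t)[0]; x0,y0=int(k[0])-70,int(k[1])-65
o=cv2.resize(o[y0:y0+130,x0:x0+150],None,fx=5,fy=4.6*5/4.6,interpolation=cv2.INTER_CUBIC)[:600]
def d(pts,c): cv2.polylines(o,[np.int32((proj(P,t+np.array(pts)/1000.@R.T)-[x0,y0])*5)],True,c,1)
for y in (-27,27): d([[11,y,19],[-11,y,19],[-11,y,-10],[11,y,-10]],(0,255,0))
d([[0,0,0],[60,0,0]],(0,0,255))
cv2.imwrite('pics/s2c.png',o)
```

```text
(no output)
```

View pics/s2c.png

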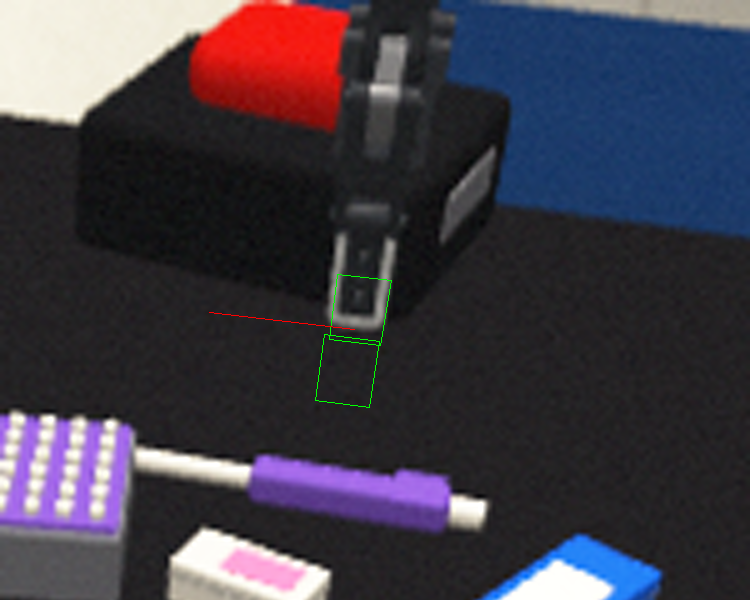

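Run:
```python
from h import *
from scipy.optimize import least_squares
s=bot.sense();R=np.array(s['tool_rot']);t=np.array(s['eef_pos']);print(t)
S=params('side');Wp=params('wrist');k=proj(S,t)[0];x0,y0=int(k[0])-70,int(k[1])-65
a=np.array([x0+332/5,y0+326/5]);b=np.array([246,245.])
g=lambda q:np.r_[proj(S,t+R@q)[0]-a,proj(Wp,t+R@q)[0]-b]
f=least_squares(g,[.011,-.03,.0]);print(f.x*1000,f.fun)
print(np.round(params('wrist')[3],3))
im=bot.camera('top'); P=params('top'); save('t2.png',im)
print(proj(P,t),proj(P,t+R@np.array([[11,35,0],[11,-35,0]]).T.__truediv__(1000).T[0]))
o=cv2.cvtColor(im,cv2.COLOR_RGB2BGR)[130:260,290:420]; o=cv2.resize(o,None,fx=4.6,fy=4.6,interpolation=cv2.INTER_CUBIC)
k=proj(P,t)[0]; cv2.circle(o,(int((k[0]-290)*4.6),int((k[1]-130)*4.6)),4,(0,255,0),1)
cv2.imwrite('pics/t2c.png',o)
```

```text
[ 0.49691025 -0.09743681  0.25078315]
[  7.16257057 -32.8958105  -17.22789221] [ 0.52485266 -0.15740079 -0.03032828 -0.13187132]
[[ 0.065 -0.998  0.    -0.13 ]
 [ 0.953  0.062 -0.297 -0.418]
 [ 0.296  0.02   0.955 -0.558]
 [ 0.     0.     0.     1.   ]]
[[374.97407995 227.65080307]] [[389.41458579 222.00885407]]
```

View pics/t2c.png

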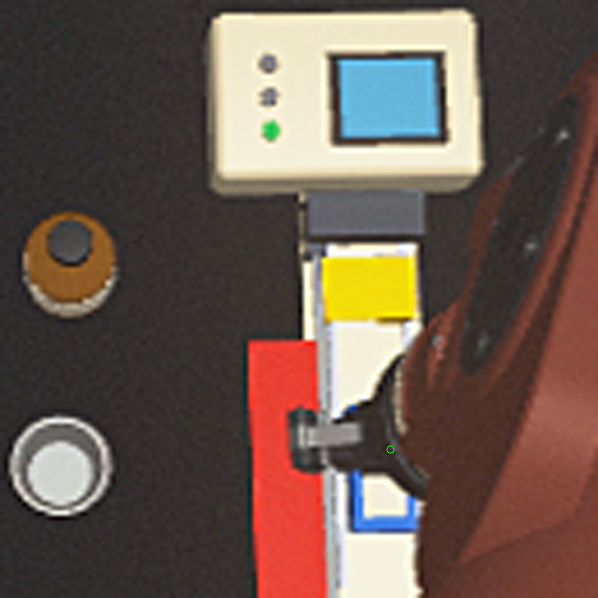

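The side and wrist views agree that the fingertips at this jaw setting sit about 36 mm behind where tip_extent puts them, with z about -17 mm in the tool frame and a 51 mm gap. I'll descend carefully and let contact settle the height.

jog_arm --jaw '[0.4,0.4,0.4,0.4,0.4,0.4,0.4,0.4,0.4,0.4]' --travel '[[0,0,0],[-0.025,0.003,0],[-0.025,0.003,0],[0,0,0.035],[0,0,0.04],[0,0,0.04],[0,0,0.04],[0,0,0.025],[0,0,0.01],[0,0,0]]' --rot '[[0,0,2.6],[0,0,0],[0,0,0],[0,0,0],[0,0,0],[0,0,0],[0,0,0],[0,0,0],[0,0,0],[0,0,0]]'

```text
time_s: 3.9
eef_pos: [0.4466, -0.1039, 0.06]
tool_rot: [[1.0, 0.022, -0.002], [0.022, -1.0, 0.001], [-0.002, -0.001, -1.0]]
force: [-0.2, 0.2, 0.4]
grip_width: 0.598
```

Run:
```python
from h import *
p=np.load('p.npy');c,s=np.cos(p[2]),np.sin(p[2])
st=bot.sense();d=st['eef_pos'][:2]-p[:2];print(st['time_s'],st['eef_pos'],st['force'],1000*np.array([c*d[0]+s*d[1],-s*d[0]+c*d[1]]))
a=bot.camera('side');b=bot.camera('wrist');save('s3.png',a);save('w3.png',b)
k=proj(params('side'),st['eef_pos'])[0].astype(int)
A=cv2.resize(a[k[1]-60:k[1]+40,k[0]-65:k[0]+65],(780,600)) if 0 else a[k[1]-50:k[1]+50,k[0]-65:k[0]+65]
A=cv2.resize(A,(390,300),interpolation=cv2.INTER_CUBIC); B=cv2.resize(b[:,:],(400,250))
o=np.zeros((300,800,3),np.uint8);o[:,:390]=A;o[:250,400:]=B;save('c3.png',o)
```

```text
3.9 [ 0.44656437 -0.10385482  0.06003953] [-0.17336441  0.18295205  0.38392944] [-128.31612135   -4.02020696]
```

View pics/c3.png

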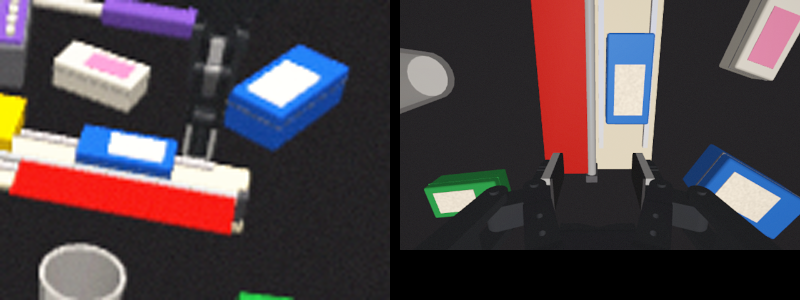

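Zero force with TCP z at 60 mm, and both fingers are still clearly above the paddle, so the short-tip reading holds. I'll go on in smaller steps.

jog_arm --jaw '[0.4,0.4,0.4,0.4,0.4]' --travel '[[0,0.0005,0.008],[0,0,0.008],[0,0,0.008],[0,0,0.006],[0,0,0]]' --rot '[[0,0,0],[0,0,0],[0,0,0],[0,0,0],[0,0,0]]'

```text
time_s: 4.5
eef_pos: [0.4466, -0.1043, 0.0298]
tool_rot: [[1.0, 0.022, -0.002], [0.022, -1.0, 0.001], [-0.001, -0.001, -1.0]]
force: [-0.9, 0.0, -0.2]
grip_width: 0.598
```

jog_arm --jaw '[0.4,0.4,0.4]' --travel '[[0,0,0.005],[0,0,0.005],[0,0,0]]' --rot '[[0,0,0],[0,0,0],[0,0,0]]'

```text
time_s: 4.8
eef_pos: [0.4469, -0.1044, 0.0201]
tool_rot: [[1.0, 0.022, -0.001], [0.022, -1.0, 0.0], [-0.001, -0.0, -1.0]]
force: [0.7, -0.7, -0.1]
grip_width: 0.601
```

Run:
```python
from h import *
st=bot.sense();print(st['eef_pos'],st['force'],st['torque'])
a=bot.camera('side');b=bot.camera('wrist');save('s4.png',a);save('w4.png',b)
A=cv2.resize(a[130:210,290:440],(563,300),interpolation=cv2.INTER_CUBIC); B=cv2.resize(b[150:350,200:460],(390,300))
o=np.zeros((600,570,3),np.uint8);o[:300,:563]=A;o[300:,:390]=B;save('c4.png',o)
```

```text
[ 0.44689197 -0.10437832  0.02013913] [ 0.65556277 -0.68852346 -0.09162233] [-0.0252343   0.01002404 -0.00444124]
```

View pics/c4.png

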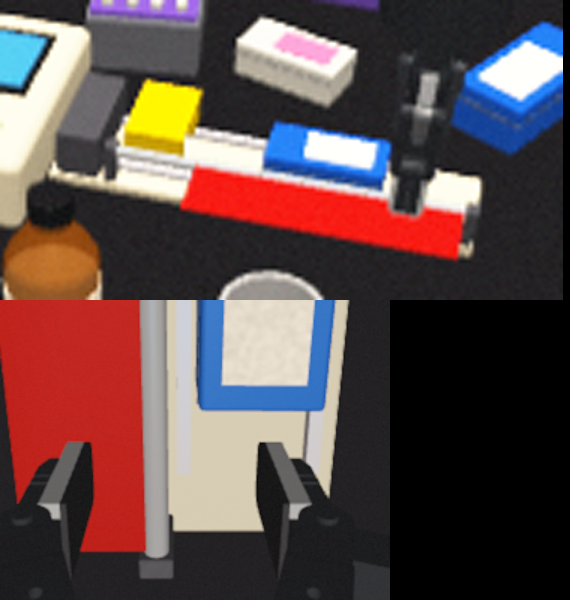

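The lower half shows the left fingertip over the red paddle (crop 75,470) and the right one in the lane behind the cassette (crop 280,470), with no contact yet. Pressing down now.

jog_arm --jaw '[0.4,0.4,0.4,0.4]' --travel '[[0,0,0.004],[0,0,0.003],[0,0,0.003],[0,0,0]]' --rot '[[0,0,0],[0,0,0],[0,0,0],[0,0,0]]'

```text
time_s: 5.3
eef_pos: [0.4474, -0.1044, 0.0106]
tool_rot: [[1.0, 0.022, 0.0], [0.022, -1.0, 0.0], [0.0, -0.0, -1.0]]
force: [0.5, 1.1, 4.4]
grip_width: 0.601
```

jog_arm --jaw '[0.4,0.4,0.4]' --travel '[[0,0,0.003],[0,0,0.002],[0,0,0]]' --rot '[[0,0,0],[0,0,0],[0,0,0]]'

```text
time_s: 5.6
eef_pos: [0.4475, -0.1047, 0.0058]
tool_rot: [[1.0, 0.022, 0.0], [0.022, -1.0, -0.0], [0.0, 0.0, -1.0]]
force: [-0.6, -0.4, 6.2]
grip_width: 0.601
```

Run:
```python
from h import *
st=bot.sense();print(st['eef_pos'],st['force'],st['torque'])
p=np.load('p.npy'); P=params('side')
a=bot.camera('side');b=bot.camera('wrist');save('s5.png',a);save('w5.png',b)
def W(X):
    c,s=np.cos(p[2]),np.sin(p[2]); X=np.array(X)/1000.; return np.c_[p[0]+c*X[:,0]-s*X[:,1],p[1]+s*X[:,0]+c*X[:,1],X[:,2]]
A=cv2.resize(a[130:210,290:440],None,fx=5,fy=5,interpolation=cv2.INTER_CUBIC)
for ang,col in ((.34,(0,255,255)),(.5,(0,255,0)),(.65,(255,0,255))):
    pts=[]
    for x,d in ((-165,47),(10,47)):
        pts.append([x,d*np.cos(ang)+3*np.sin(ang),30+3*np.cos(ang)-d*np.sin(ang)])
    u=(proj(P,W(pts))-[290,130])*5; cv2.line(A,*[tuple(int(v) for v in q) for q in u],col,1)
B=cv2.resize(b[150:350,200:460],(260,200))
o=np.zeros((600,750,3),np.uint8);o[:400]=A;o[400:,:260]=B;save('c5.png',o)
```

```text
[ 0.44746769 -0.10465414  0.00579   ] [-0.61095743 -0.36326529  6.22821323] [0.22735729 0.26024021 0.07515853]
```

View pics/c5.png

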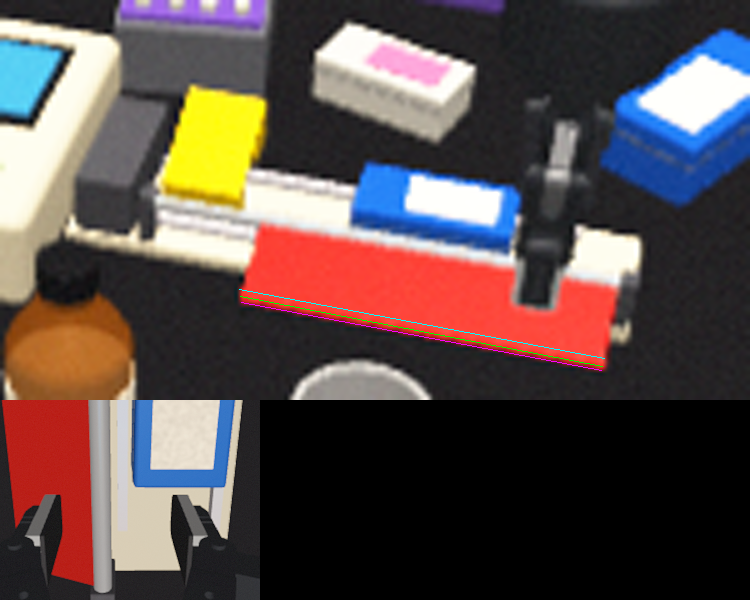

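The flap is up: the paddle edge matches about 0.5 rad, and 6 N agrees with that. Now I push along the lane, holding the height.

jog_arm --jaw '[0.4,0.4,0.4,0.4,0.4,0.4,0.4,0.4,0.4,0.4,0.4,0.4,0.4,0.4,0.4,0.4,0.4]' --travel '[[0.003,0,0],[0.004,0,0],[0.004,0,0],[0.006,0,0],[0.006,0,0],[0.006,0,0],[0.006,0,0],[0.006,0,0],[0.006,0,0],[0.006,0,0],[0.006,0,0],[0.006,0,0],[0.006,0,0],[0.006,0,0],[0.006,0,0],[0.004,0,0],[0,0,0]]' --rot '[[0,0,0],[0,0,0],[0,0,0],[0,0,0],[0,0,0],[0,0,0],[0,0,0],[0,0,0],[0,0,0],[0,0,0],[0,0,0],[0,0,0],[0,0,0],[0,0,0],[0,0,0],[0,0,0],[0,0,0]]'

```text
time_s: 7.4
eef_pos: [0.5338, -0.1019, 0.0055]
tool_rot: [[1.0, 0.022, -0.001], [0.022, -1.0, 0.001], [-0.001, -0.001, -1.0]]
force: [-2.6, 3.9, 6.4]
grip_width: 0.604
```

Run:
```python
from h import *
p=np.load('p.npy');c,s=np.cos(p[2]),np.sin(p[2])
st=bot.sense();d=st['eef_pos'][:2]-p[:2];print(st['time_s'],st['eef_pos'],st['force'],st['torque'],1000*np.array([c*d[0]+s*d[1],-s*d[0]+c*d[1]]))
a=bot.camera('side');b=bot.camera('wrist');save('s6.png',a);save('w6.png',b)
A=cv2.resize(a[130:210,290:440],None,fx=4,fy=4,interpolation=cv2.INTER_CUBIC)
B=cv2.resize(b[100:350,200:460],(260,250))
o=np.zeros((570,600,3),np.uint8);o[:320]=A;o[320:,:260]=B;save('c6.png',o)
```

```text
7.4 [ 0.53378746 -0.10192788  0.00548476] [-2.57031143  3.94952206  6.35942616] [0.75302309 0.44357149 0.1080472 ] [-41.07180347  -3.92390984]
```

View pics/c6.png

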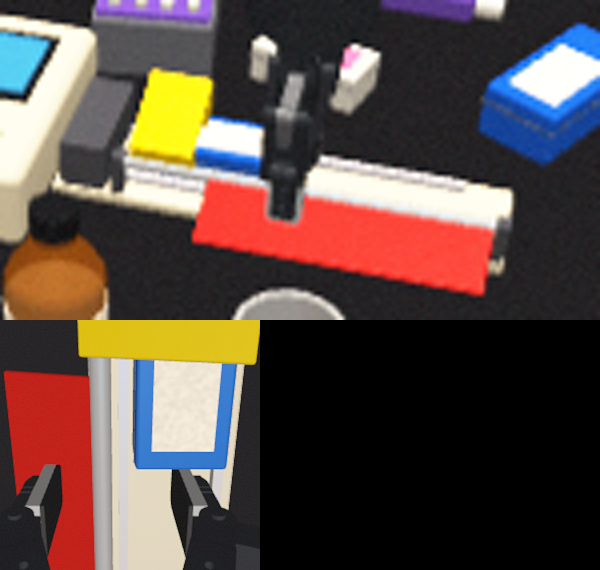

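The cassette is sliding under the raised flap; its rear edge is at the right fingertip and about 29 mm remain.

jog_arm --jaw '[0.4,0.4,0.4,0.4,0.4,0.4,0.4]' --travel '[[0.004,0,0],[0.004,0,0],[0.004,0,0],[0.004,0,0],[0.004,0,0],[0.003,0,0],[0,0,0]]' --rot '[[0,0,0],[0,0,0],[0,0,0],[0,0,0],[0,0,0],[0,0,0],[0,0,0]]'

```text
time_s: 8.2
eef_pos: [0.5566, -0.1014, 0.0055]
tool_rot: [[1.0, 0.022, -0.001], [0.022, -1.0, 0.001], [-0.001, -0.001, -1.0]]
force: [-2.3, 2.7, 6.0]
grip_width: 0.599
```

jog_arm --jaw '[0.4,0.4,0.4,0.4]' --travel '[[0.002,0,0],[0.001,0,0],[0.001,0,0],[0,0,0]]' --rot '[[0,0,0],[0,0,0],[0,0,0],[0,0,0]]'

```text
time_s: 8.6
eef_pos: [0.5593, -0.1014, 0.0054]
tool_rot: [[1.0, 0.022, -0.003], [0.022, -1.0, 0.001], [-0.003, -0.001, -1.0]]
force: [-6.5, 1.7, 8.8]
grip_width: 0.601
```

jog_arm --jaw '[0.4,0.4,0.4,0.4]' --travel '[[0.001,0,0],[0.001,0,0],[0.001,0,0],[0,0,0]]' --rot '[[0,0,0],[0,0,0],[0,0,0],[0,0,0]]'

```text
time_s: 9.0
eef_pos: [0.5593, -0.1014, 0.0049]
tool_rot: [[1.0, 0.021, -0.009], [0.021, -1.0, 0.001], [-0.009, -0.001, -1.0]]
force: [-15.8, 0.5, 15.1]
grip_width: 0.601
```

Run:
```python
from h import *
p=np.load('p.npy');c,s=np.cos(p[2]),np.sin(p[2])
st=bot.sense();d=st['eef_pos'][:2]-p[:2];print(st['time_s'],st['force'],st['torque'],1000*np.array([c*d[0]+s*d[1],-s*d[0]+c*d[1]]))
P=params('wrist');b=bot.camera('wrist');save('w7.png',b)
h=cv2.cvtColor(b,cv2.COLOR_RGB2HSV); m=cv2.inRange(h,(100,150,50),(125,255,255)); m[:, :300]=0;m[:,400:]=0
def inv(w): d=w[:2]-p[:2]; return np.round([1000*(c*d[0]+s*d[1]),1000*(-s*d[0]+c*d[1])],1)
for col in (330,340,350,360,370):
    r=np.where(m[:300,col])[0]; 
    if len(r): print(col,r.min(),r.max(),inv(ray(P,(col,r.max()),.036)),inv(ray(P,(col,r.max()),.008)))
B=cv2.resize(b[80:350,200:480],None,fx=2,fy=2);save('c7.png',B)
```

```text
9.0 [-15.82194668   0.50116702  15.0992733 ] [ 0.01418467  3.36615336 -0.27504251] [-15.54147728  -3.89632163]
340 52 249 [ -3.4 -14.2] [-17.6 -16.4]
350 51 249 [ -3.4 -18.5] [-17.6 -21.6]
360 51 249 [ -3.4 -22.7] [-17.6 -26.8]
370 51 249 [ -3.4 -27. ] [-17.6 -32. ]
```

View pics/c7.png

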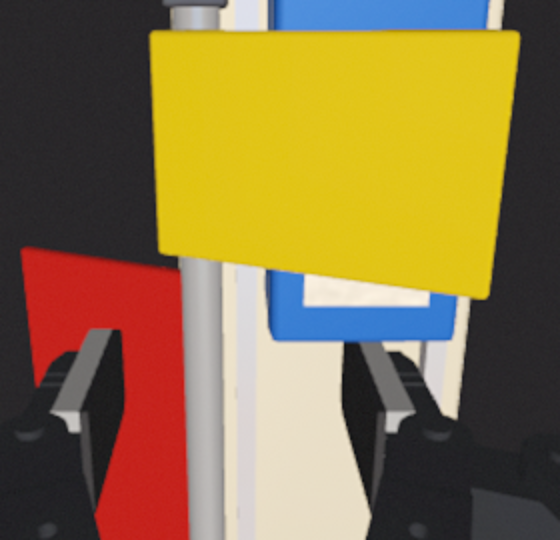

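The force rose to 16 N with no further travel. The rear edge measures reader x about -3.4 (home is -5), with the flap still up, so the cassette is home. I'll back off first so it isn't dragged, then raise slowly to close the flap.

jog_arm --jaw '[0.4,0.4,0.4,0.4,0.4,0.4,0.4,0.4,0.4,0.4,0.4,0.4,0.4,0.4,0.4,0.4,0.4,0.4,0.4,0.4]' --travel '[[-0.002,0,0],[-0.002,0,0],[-0.004,0,0],[-0.006,0,0],[-0.008,0,0],[-0.008,0,0],[0,0,-0.002],[0,0,-0.002],[0,0,-0.002],[0,0,-0.002],[0,0,-0.002],[0,0,-0.003],[0,0,-0.005],[0,0,-0.02],[0,0,-0.03],[-0.01,0,-0.04],[-0.02,0,-0.04],[-0.03,0,-0.04],[-0.03,0,-0.02],[0,0,0]]' --rot '[[0,0,0],[0,0,0],[0,0,0],[0,0,0],[0,0,0],[0,0,0],[0,0,0],[0,0,0],[0,0,0],[0,0,0],[0,0,0],[0,0,0],[0,0,0],[0,0,0],[0,0,0],[0,0,0],[0,0,0],[0,0,0],[0,0,0],[0,0,0]]'

```text
time_s: 11.05
eef_pos: [0.443, -0.1049, 0.217]
tool_rot: [[1.0, 0.021, 0.003], [0.021, -1.0, -0.002], [0.003, 0.002, -1.0]]
force: [0.6, 0.1, -0.2]
grip_width: 0.604
```

Run:
```python
from h import *
p=np.load('p.npy');c,s=np.cos(p[2]),np.sin(p[2])
st=bot.sense();print(st['time_s'],st['eef_pos'],st['force'])
P=params('wrist');b=bot.camera('wrist');save('w8.png',b);a=bot.camera('side');save('s8.png',a)
h=cv2.cvtColor(b,cv2.COLOR_RGB2HSV); m=cv2.inRange(h,(100,150,50),(125,255,255))
def inv(w): d=w[:2]-p[:2]; return np.round([1000*(c*d[0]+s*d[1]),1000*(-s*d[0]+c*d[1])],1)
k=proj(P,[p[0]+.01*c+.034*s,p[1]+.01*s-.034*c,.036])[0]; print(k)
C=[q for q in cv2.findContours(m,0,1)[0] if cv2.contourArea(q)>80]
for q in C:
    x,y,w,hh=cv2.boundingRect(q); print((x,y,w,hh),inv(ray(P,(x,y+hh),.036)),inv(ray(P,(x+w,y+hh),.036)))
def W(X):
    X=np.array(X)/1000.; return np.c_[p[0]+c*X[:,0]-s*X[:,1],p[1]+s*X[:,0]+c*X[:,1],X[:,2]]
S=params('side');A=cv2.resize(a[130:210,290:440],None,fx=4,fy=4,interpolation=cv2.INTER_CUBIC)
for ang,col in ((.0,(255,255,255)),(.27,(0,255,0)),(.5,(255,0,255))):
    u=(proj(S,W([[x,47*np.cos(ang)+3*np.sin(ang),30+3*np.cos(ang)-47*np.sin(ang)] for x in (-165,10)]))-[290,130])*4
    cv2.line(A,*[tuple(int(v) for v in q) for q in u],col,1)
B=cv2.resize(b[0:270,190:490],None,fx=1,fy=1)
o=np.zeros((590,600,3),np.uint8);o[:320]=A;o[320:,:300]=B;save('c8.png',o)
```

```text
11.05 [ 0.44298041 -0.10485992  0.21704651] [ 0.61694224  0.07254974 -0.21422764]
[346.81906044  18.601968  ]
(408, 181, 109, 86) [-247.5 -111.5] [-247.8 -237.6]
(401, 175, 32, 43) [-187.1  -98.9] [-187.2 -134.2]
(324, 3, 42, 38) [ -8.9 -13. ] [ -9.  -52.6]
```

The view limit is reached, so the remaining checks are numeric. I'll put the camera straight above the cassette's rear edge so its rear face doesn't show.

jog_arm --jaw '[0.4,0.4,0.4,0.4,0.4]' --travel '[[0.02,0,-0.01],[0.025,0,-0.01],[0.02,0,-0.01],[0,0,0],[0,0,0]]' --rot '[[0,0,0],[0,0,0],[0,0,0],[0,0,0],[0,0,0]]'

```text
time_s: 11.65
eef_pos: [0.5092, -0.1029, 0.2422]
tool_rot: [[1.0, 0.022, -0.002], [0.022, -1.0, 0.001], [-0.002, -0.001, -1.0]]
force: [-0.3, 0.1, -0.3]
grip_width: 0.602
```

Run:
```python
from h import *
from scipy.optimize import least_squares
p=np.load('p.npy');c,s=np.cos(p[2]),np.sin(p[2])
st=bot.sense();print(st['time_s'],st['eef_pos'],st['force'])
P=params('wrist');b=bot.camera('wrist');save('w9.png',b);h=cv2.cvtColor(b,cv2.COLOR_RGB2HSV)
def inv(w): d=w[:2]-p[:2]; return np.round([1000*(c*d[0]+s*d[1]),1000*(-s*d[0]+c*d[1])],1)
def W(X): X=np.array(X)/1000.; return np.c_[p[0]+c*X[:,0]-s*X[:,1],p[1]+s*X[:,0]+c*X[:,1],X[:,2]]
def quads(lo,hi,amin=150):
    m=cv2.inRange(h,lo,hi); out=[]
    for q in cv2.findContours(m,0,1)[0]:
        if cv2.contourArea(q)>amin: out.append(cv2.approxPolyDP(cv2.convexHull(q),.025*cv2.arcLength(q,1),1)[:,0].astype(float))
    return out
for q in quads((100,150,50),(125,255,255)):
    r=np.array([inv(ray(P,u,.036)) for u in q])
    if abs(r[:,1].mean()+34)<25: print('blue',q.tolist(),r.tolist())
for n,lo,hi in (('yel',(22,120,80),(35,255,255)),('red',(0,150,60),(8,255,255))):
    q=max(quads(lo,hi),key=lambda q:cv2.contourArea(q.astype(np.float32))); print(n,q.tolist())
    for a in (0,.27,.5):
        if n=='red': X=[[x,d*np.cos(a)+3*np.sin(a),30+3*np.cos(a)-d*np.sin(a)] for x in(-165,10) for d in (47,6)]
        else: X=[[x,-58*np.cos(a)+6*np.sin(a),30+6*np.cos(a)+58*np.sin(a)] for x in (20,60)]
        print(a,np.round(proj(P,W(X))).tolist())
S=params('side');side=bot.camera('side')
hs=cv2.cvtColor(side,cv2.COLOR_RGB2HSV);m=cv2.inRange(hs,(0,150,60),(8,255,255));m[:130]=0;m[215:]=0;m[:,:280]=0;m[:,450:]=0
for col in (350,370,390):
    r=np.where(m[:,col])[0]; print('side red',col,r.min(),r.max())
for a in (0,.2,.27,.33,.5):
    u=proj(S,W([[x,47*np.cos(a)+3*np.sin(a),30+3*np.cos(a)-47*np.sin(a)] for x in (-165,10)])); i=np.argsort(u[:,0])
    print(a,np.round(np.interp([350,370,390],u[i,0],u[i,1]),1))
for n in ('spare','flask','bottle','beaker','tipbox','pipette','marker'):
    pass
```

```text
11.65 [ 0.50917519 -0.10288297  0.24224197] [-0.33616408  0.12880595 -0.30299262]
blue [[360.0, 83.0], [359.0, 106.0], [324.0, 106.0], [324.0, 83.0]] [[19.5, -50.3], [-3.7, -50.2], [-3.7, -12.8], [19.5, -12.6]]
blue [[363.0, 26.0], [362.0, 36.0], [324.0, 37.0], [325.0, 25.0]] [[73.3, -51.1], [64.3, -50.5], [63.3, -12.3], [74.2, -13.2]]
yel [[362.0, 38.0], [360.0, 81.0], [304.0, 81.0], [305.0, 40.0]]
0 [[367.0, 83.0], [369.0, 41.0]]
0.27 [[366.0, 82.0], [368.0, 38.0]]
0.5 [[361.0, 82.0], [363.0, 36.0]]
red [[269.0, 93.0], [305.0, 94.0], [307.0, 242.0], [275.0, 238.0]]
0 [[274.0, 243.0], [308.0, 243.0], [268.0, 92.0], [306.0, 93.0]]
0.27 [[276.0, 238.0], [307.0, 242.0], [270.0, 92.0], [306.0, 93.0]]
0.5 [[279.0, 235.0], [307.0, 241.0], [274.0, 93.0], [306.0, 93.0]]
side red 350 176 191
side red 370 180 195
side red 390 184 199
0 [185.4 189.2 193. ]
0.2 [188.4 192.2 196. ]
0.27 [189.3 193.1 196.9]
0.33 [190.  193.8 197.6]
0.5 [191.7 195.5 199.3]
```

The cassette spans reader x -3.7 to 74 and lies straight (home is -5 to 75). The paddle corners match 0.27 rad, meaning the flap is closed on the cassette, and the hand is clear with no force. Handing in.

```bash
python3 -c "
from cell import bot
print(bot.close_job())"
```

```text
the job is handed in; nothing more can be done
None
```

The small blue cassette is loaded and the flap is closed on it. The job was handed in at about 11.7 s of robot time, well inside the 42 s limit. With the jaws part-closed, one fingertip held the paddle down at about 0.45–0.5 rad. The other fingertip pushed the cassette until the force rose to 16 N with no further travel. I then backed off, let the flap down slowly and raised the hand clear.

**Last checks:**
- **Cassette position:** it measures reader x about -3.7 to 74, where home is -5 to 75, and its edges run straight along the lane.
- **Flap:** the paddle corners in the wrist view match 0.27 rad, the expected resting angle.
- **Hand:** the wrist force is zero and the hand is above everything.

**Disagreements and gaps:**
- **Fingertip position:** with the jaws at 0.4, the tips were about 36 mm further back than `bot.tip_extent` says. I used the position from the images, and contact with the paddle confirmed it.
- **Flap angle from the side:** the paddle's lower edge in the side view suggested a larger flap angle than 0.27 rad. I put that down to the paddle's thickness being included in the edge.
- **Final look:** the picture limit was reached, so the last checks were numeric only.
- **Bystanders:** I did not measure them again at the end. The planned path kept clear of them, and no unexpected contact force showed.

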